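# Wipe the brass chips into the scrap drawer and shut it

## Task

Pick up the scraper block and wipe all five loose brass chips along the fixture's deck and over its open mouth into the scrap drawer below, without touching the chips with the gripper. Then push the drawer fully shut with the chips in it and leave the scraper standing upright on the bench. Leave everything else on the bench where it is.

Things in the scene. Friction and masses are not known exactly. Their poses are not given: they have to be found in the camera images.
- fixture: fixed cutting fixture, aluminium, 160 x 154 mm (x, y). Origin: centre of its underside, on the bench. Flat dark deck on top, 70 mm above the bench, x -80 to +80 mm; side lips 12 mm higher leave 116 mm clear between them (y +-58 mm). Both ends open; the -x end is the mouth, above the scrap drawer. Chips start at x -70 to +22 mm; the deck beyond is free.
- drawer (a joint): how far the blue scrap drawer below the deck is pulled out along the fixture's -x (m): 0 shut, 0.10 fully out. It slides stiffly (about 1.5 N) and stays where left. An open tray, 126 mm wide inside, side walls 46 mm above the bench; pulled out, it catches what falls over the mouth.
- drawer_front (a point): middle of the outer edge of the yellow pull strip (80 mm wide, 8 mm thick, 12 mm proud) on the drawer's blue front panel, 60 mm above the bench; the panel is 150 mm wide, its top 66 mm above the bench. Moves with the drawer; axes as the fixture's: push along +x to shut. Shut, it lies at x = -100 mm of the fixture.
- drawer_in (a point): on the drawer's inner floor, 10 mm above the bench, above the fixture's origin when shut; moves with the drawer, axes as the fixture's. The tray's inside spans x = -81 to +67 mm, y = +-63 mm from here.
- scraper: scraper block standing on its wiping edge: red block with black rubber foot, 24 x 100 mm (x, y), 28 mm tall, with a light wooden grip rib 20 x 70 mm from 28 to 66 mm above the foot. Origin: centre of its underside; z up, y along its length. About 180 g. Take it by the rib, across its 20 mm.
- chip1: loose brass chip on the deck: plain block 20 x 14 mm, 9 mm tall. Origin: centre of its underside at the start. About 14 g.
- chip2: loose brass chip on the deck: plain block 18 x 16 mm, 10 mm tall. Origin: centre of its underside at the start. About 14 g.
- chip3: loose brass chip on the deck: L-shaped piece 20 x 16 mm, 9 mm tall. Origin: centre of its underside at the start. About 14 g.
- chip4: loose brass chip on the deck: disc 18 mm across, 9 mm tall. Origin: centre of its underside at the start. About 14 g.
- chip5: loose brass chip on the deck: stepped piece 16 x 14 mm, 12 mm tall. Origin: centre of its underside at the start. About 14 g.
- solvent: bystander, leave alone: white solvent bottle, 56 mm across, 150 mm tall. Origin: centre of its underside.
- jar: bystander, leave alone: amber jar, 60 mm across, 70 mm tall. Origin: centre of its underside.
- spool: bystander, leave alone: metal spool of solder, 60 mm across, 50 mm tall. Origin: centre of its underside.
- meter: bystander, leave alone: yellow multimeter lying flat, 150 x 75 x 32 mm. Origin: centre of its underside.
- driver: bystander, leave alone: red-handled screwdriver lying on the bench towards the far side. Origin: centre of its underside.
- clipper: bystander, leave alone: black hand clipper lying on the bench, about 145 x 40 x 32 mm. Origin: centre of its underside.
There are look-alikes about, which are no part of the job. Of the things that look like the scraper, take the one that is farthest from the robot's base at the start.

How it is judged (in metres and radians):
On the way:
1. all five chips lie in the scrap drawer while it is still pulled out (30 mm or more) (x of chip1 in the frame of drawer_in between -0.083 and 0.072 m and y of chip1 in the frame of drawer_in between -0.065 and 0.065 m and z of chip1 in the frame of drawer_in between -0.004 and 0.045 m and x of chip2 in the frame of drawer_in between -0.083 and 0.072 m and y of chip2 in the frame of drawer_in between -0.065 and 0.065 m and z of chip2 in the frame of drawer_in between -0.004 and 0.045 m and x of chip3 in the frame of drawer_in between -0.083 and 0.072 m and y of chip3 in the frame of drawer_in between -0.065 and 0.065 m and z of chip3 in the frame of drawer_in between -0.004 and 0.045 m and x of chip4 in the frame of drawer_in between -0.083 and 0.072 m and y of chip4 in the frame of drawer_in between -0.065 and 0.065 m and z of chip4 in the frame of drawer_in between -0.004 and 0.045 m and x of chip5 in the frame of drawer_in between -0.083 and 0.072 m and y of chip5 in the frame of drawer_in between -0.065 and 0.065 m and z of chip5 in the frame of drawer_in between -0.004 and 0.045 m and value of joint drawer above 0.03 m), for 0.2 s.
At the end, for the whole second after the job is handed in: The drawer is shut to within 6 mm with all five chips inside it at rest, and the scraper stands on its foot on the bench (upright within 0.15 rad, foot within 8 mm of the bench) at rest (x of chip1 in the frame of drawer_in between -0.083 and 0.072 m and y of chip1 in the frame of drawer_in between -0.065 and 0.065 m and z of chip1 in the frame of drawer_in between -0.004 and 0.045 m and x of chip2 in the frame of drawer_in between -0.083 and 0.072 m and y of chip2 in the frame of drawer_in between -0.065 and 0.065 m and z of chip2 in the frame of drawer_in between -0.004 and 0.045 m and x of chip3 in the frame of drawer_in between -0.083 and 0.072 m and y of chip3 in the frame of drawer_in between -0.065 and 0.065 m and z of chip3 in the frame of drawer_in between -0.004 and 0.045 m and x of chip4 in the frame of drawer_in between -0.083 and 0.072 m and y of chip4 in the frame of drawer_in between -0.065 and 0.065 m and z of chip4 in the frame of drawer_in between -0.004 and 0.045 m and x of chip5 in the frame of drawer_in between -0.083 and 0.072 m and y of chip5 in the frame of drawer_in between -0.065 and 0.065 m and z of chip5 in the frame of drawer_in between -0.004 and 0.045 m and value of joint drawer below 0.006 m and height (world z) of scraper below 0.008 m and angle between scraper's own z axis and vertical below 0.15 rad and linear speed of scraper below 0.02 m/s and linear speed of each of chip1, chip2, chip3, chip4, chip5 below 0.03 m/s); the robot touches nothing.
It fails at once if a chip is touched by the gripper or the arm (over 0.5 N) (contact force between any of the fingers, the arm and chip1 above 0.5 N or contact force between any of the fingers, the arm and chip2 above 0.5 N or contact force between any of the fingers, the arm and chip3 above 0.5 N or contact force between any of the fingers, the arm and chip4 above 0.5 N or contact force between any of the fingers, the arm and chip5 above 0.5 N).
It fails at once if a bystander is shifted by more than 30 mm (distance of any of solvent, jar, spool, meter, driver, clipper from where it was at the start of the episode above 0.03 m).
It also fails if it takes over 58 s, if anything falls off the work surface, if the arm or the gripper's body presses on something with over 40 N, if the wrist force passes 120 N, or if a joint passes its speed limit or range.

## Robot

A 6-joint arm with a two-finger parallel gripper is mounted at the origin on the work surface. World frame = base frame: x ahead of the robot, y to its left, z up, the work surface at z = 0. Lengths are in mm, angles in rad, forces in N, time in s.
With the tool pointing down it reaches from about 325 to 775 mm from the base axis. Payload 9.3 kg.
Tool frame: the origin (TCP) lies midway between the tips of the shut fingers; the grasp point (between the pads) lies 19 mm behind it; z points along the fingers, y is the direction in which the jaws open and shut (so a half turn about z gives the same grasp; the last joint's range is limited). The gripper opens to 85 mm and grips with 20 to 120 N. Pads are 22 mm wide; open, the fingers measure 114 mm over their backs; the gripper's body (76 mm by 85 mm) begins 54 mm behind the grasp point. The pads swing forward as they close: fully open they stand 13 mm farther back than shut.
Start: joints at [-1.313, 0.259, 0.021, 1.334, 0, 1.418], TCP at [219.632, -504.241, 231.279] pointing down, gripper open.
Joint ranges: [-3.04, 3.04], [-0.91, 1.82], [-1.04, 1.36], [-1.92, 1.95], [-1.52, 1.45], [-3.14, 3.14]. Speed limits (rad/s): [2.22, 2.22, 2.79, 3.14, 3.14, 3.14].

## Interface

Orientations are given as a rotation vector (axis times angle).
In Python, from workcell import ctrl gives the robot as it stands.
- The arm moves only by the tool jog_arm, never from a script. Its argument "increments" is a list of rows, each an object with "dp": the shift along the tool's x, y, z in mm, a list of three; "angular": the turn, a rotation vector about the tool's x, y, z in degrees, a list of three; "claw": the closure, from 0 (fully open) to 1 (shut). A call has 1 to 20 rows; each row is the pose to reach, as a shift and turn from the pose commanded when the call began, along the tool's axes at that moment; what a row does not reach only later rows make up. A row lasts 1/10 s, in which the tool goes at most 50 mm and 8.59 degrees, less where a joint would pass 70% of its speed; a pose out of reach is approached as far as the arm can. A call with a gripper value outside its range is refused whole. The fingers move at their own pace and stop on an object; the grip force is fixed at half the most. Time passes only in rows, so rows that repeat a pose let the fingers close. It gives the time, the measured TCP pose, the force and the opening at its end, in the units of the state.
- ctrl.get_state(): the state, without advancing time (a new reading comes with each control period).
- ctrl.grab_frame(name): name is "scene" or "top" or "wrist"; returns a dict with "frame" (420x560x3 uint8, blue, green, red), "camera_matrix" (3x3 intrinsics, pixels), "k1" (the pictures are not rectified: a ray, as slopes to the right and down, at radius r is drawn at 1 + k1 r^2 times it, then the intrinsics apply), "origin" and "attitude" of the camera in the world. Camera axes: x right, y down, z forward; pixel columns grow to the right and rows downward; lengths in mm; the calibration is good to about 2 mm. A picture is of the moment at which its call begins. There is no depth.
- ctrl.job_done(): hands the job in, once; it reports no verdict.
Trained networks look in the newest picture that a camera, given by its name, has taken for a name from the list of things; names that differ only in an ending like _2 or _b are one class to them, and where a whole thing is asked for, a point or a joint stands for the part that bears it (a point fixed in the world has none). Each returns a list of dicts, best first, with "score" (0 to 1); they miss things now and then, are a little off and sometimes report something else, mostly with a low value. They report only what shows in the picture. A call takes as long as a camera call. They do not tell look-alikes from the thing itself.
- ctrl.look_for(name, camera): "rect" ([left, top, width, height] in pixels, round what is visible of it).
- ctrl.place_of(name, camera): "uv" ([column, row] in pixels: a listed point, or the origin of a listed thing).
The state is a dict: "clock": time; "qpos": joint angles; "joint_vel": joint speeds; "joint_torque": joint torques, N m; "tcp_pos": TCP position; "eef_rot": TCP orientation; "contact_force": force on the tool from outside, world axes, zero at the start; "ft_torque": the same for the moment, N m; "gripper_width": finger opening in mm.
Only numpy, scipy, OpenCV 4.12 (cv2) and the standard library are available. Lean on these libraries where they do the work, as an engineer would, in place of code of your own. Each camera call takes 0.05 s, during which the arm holds its last target.

## Working session

There is one attempt and no reset: what is moved stays moved. The work goes in short steps, Python scripts to look and compute and a tool call to move; the robot and the scene stay as the last step left them, time stands still between calls to the robot, and variables do not carry over. Pictures are saved under pics/ and viewed, and the job is handed in when it is done.

Besides the shell and the picture viewer there is one more tool, called after "Emit:" in YAML: its name, and indented under it one key for each argument. jog_arm: Moves the arm, as the interface text tells. Its arguments: {"type":"object","properties":{"increments":{"type":"array"}},"required":["increments"]}

```bash
mkdir -p pics; cat > h.py <<'E'
import numpy as np, cv2
from scipy.spatial.transform import Rotation as R
from workcell import ctrl
def grab(n,save=None):
    f=ctrl.grab_frame(n)
    if save: cv2.imwrite('pics/'+save,f['frame'])
    return f
def att(f):
    a=np.array(f['attitude'],float)
    return a if a.shape==(3,3) else R.from_rotvec(a).as_matrix()
def ray(f,uv):
    K=np.array(f['camera_matrix']);d=((np.array(uv,float)-[K[0,2],K[1,2]])/[K[0,0],K[1,1]])
    s=d.copy()
    for _ in range(30): s=d/(1+f['k1']*(s@s))
    return att(f)@np.array([s[0],s[1],1])
def onz(f,uv,z):
    o=np.array(f['origin'],float);r=ray(f,uv);return o+r*(z-o[2])/r[2]
def proj(f,p):
    c=att(f).T@(np.array(p,float)-np.array(f['origin']));s=c[:2]/c[2];s=s*(1+f['k1']*(s@s))
    K=np.array(f['camera_matrix']);return s*[K[0,0],K[1,1]]+[K[0,2],K[1,2]]
E
python3 - <<'E'
from h import *
H=dict(fixture=0,drawer_front=60,drawer_in=10,scraper=0,chip1=70,chip2=70,chip3=70,chip4=70,chip5=70,solvent=0,jar=0,spool=0,meter=0,driver=0,clipper=0)
for c in('scene','top','wrist'):
    f=grab(c,c+'0.png');print(c,np.round(f['origin']),np.round(f['attitude'],2).tolist(),f['k1'])
    if c=='wrist':continue
    for n,z in H.items():
        for d in ctrl.place_of(n,c)[:4]:
            if d['score']>.2: print(n,round(d['score'],2),np.round(d['uv']),np.round(onz(f,d['uv'],z)[:2]))
s=ctrl.get_state();print(s)
E
```

```text
scene [1261. -722.  890.] [-2.12, -0.88, 0.42] -0.0649773521105708
fixture 0.98 [293. 204.] [537.  62.]
fixture 0.59 [381. 198.] [719. 286.]
drawer_front 0.68 [331. 169.] [549. 231.]
drawer_in 0.84 [308. 190.] [529. 140.]
drawer_in 0.65 [383. 198.] [727. 281.]
scraper 0.85 [181. 224.] [ 361. -247.]
scraper 0.57 [212. 243.] [ 491. -230.]
chip1 0.57 [302. 181.] [535. 102.]
chip1 0.54 [289. 179.] [498.  82.]
chip1 0.41 [295. 184.] [530.  76.]
chip1 0.37 [310. 185.] [566. 106.]
chip2 0.57 [302. 181.] [535. 102.]
chip2 0.54 [289. 179.] [498.  82.]
chip2 0.41 [295. 184.] [530.  76.]
chip2 0.37 [310. 185.] [566. 106.]
chip3 0.57 [302. 181.] [535. 102.]
chip3 0.54 [289. 179.] [498.  82.]
chip3 0.41 [295. 184.] [530.  76.]
chip3 0.37 [310. 185.] [566. 106.]
chip4 0.57 [302. 181.] [535. 102.]
chip4 0.54 [289. 179.] [498.  82.]
chip4 0.41 [295. 184.] [530.  76.]
chip4 0.37 [310. 185.] [566. 106.]
chip5 0.57 [302. 181.] [535. 102.]
chip5 0.54 [289. 179.] [498.  82.]
chip5 0.41 [295. 184.] [530.  76.]
chip5 0.37 [310. 185.] [566. 106.]
solvent 0.62 [307. 270.] [ 756. -113.]
jar 0.78 [356. 244.] [
[... 1649 characters left out ...]
'clock': 1.65, 'qpos': array([-1.31259314e+00,  2.58577599e-01,  2.14906424e-02,  1.33368374e+00,
       -4.08738769e-06,  1.41819323e+00]), 'joint_vel': array([-6.13034615e-05,  9.49597480e-04, -5.32422928e-04,  8.94455942e-05,
       -7.29211257e-04,  1.51398154e-03]), 'joint_torque': array([-1.68277435e-03, -5.55377984e+01,  3.44729984e+01,  1.49407446e-03,
       -1.78762489e-04, -1.89043021e-06]), 'tcp_pos': array([ 219.63390296, -504.23924228,  231.28721341]), 'eef_rot': array([ 3.07552746e+00,  6.40759760e-01, -4.28679100e-06]), 'contact_force': array([ 0.00640954, -0.56861069,  0.46074053]), 'ft_torque': array([0.03264542, 0.0093252 , 0.00529629]), 'gripper_width': 85.69177673181296}
```

View pics/top0.png

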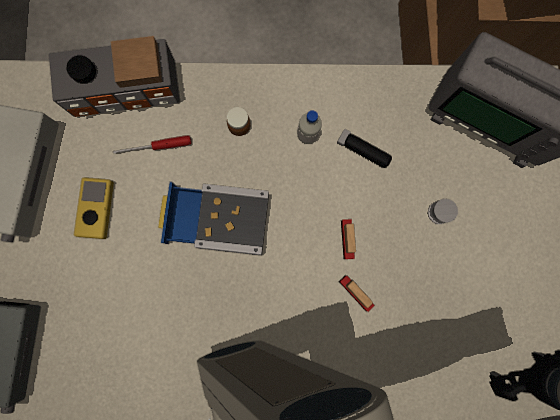

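View pics/scene0.png

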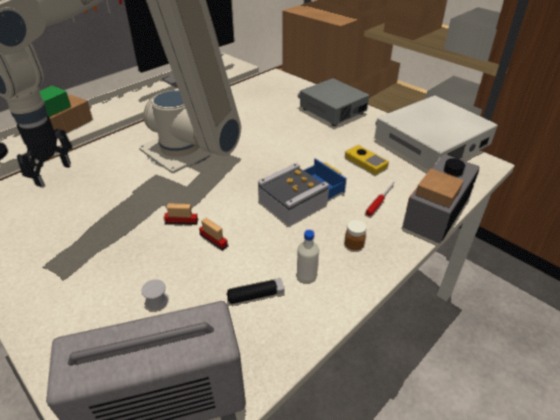

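```bash
python3 - <<'E'
import cv2
f=cv2.imread('pics/top0.png')
cv2.imwrite('pics/topfix.png',cv2.resize(f[170:265,150:280],None,fx=6,fy=6,interpolation=cv2.INTER_CUBIC))
cv2.imwrite('pics/topscr.png',cv2.resize(f[210:320,310:400],None,fx=5,fy=5,interpolation=cv2.INTER_CUBIC))
E
```

```text
(no output)
```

View pics/topfix.png

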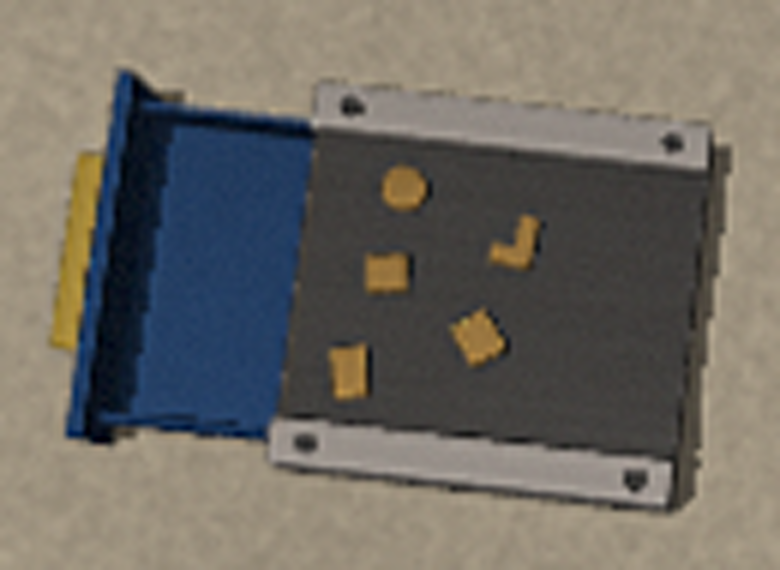

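View pics/topscr.png

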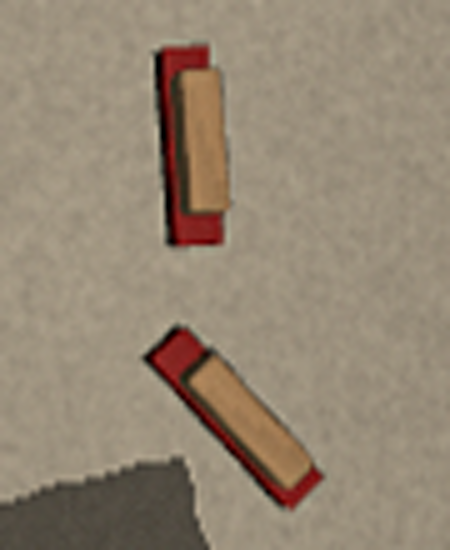

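```bash
python3 - <<'E'
from h import *
f=grab('top')
def W(pts,sc,off,z): return np.array([onz(f,(np.array(p)+.5)/sc-.5+off,z)[:2] for p in pts])
c=W([(315,83),(711,122),(668,508),(268,465)],6,[150,170],82)
# fixture frame: image top-left = (-80, y?) ; x_fix ~ -y world ; z up => y_fix ~ +x world (image up)
loc=np.array([(-80,77),(80,77),(80,-77),(-80,-77)],float)
def fit(l,w):
    lc,wc=l.mean(0),w.mean(0);H=(l-lc).T@(w-wc);a=np.arctan2(H[0,1]-H[1,0],H[0,0]+H[1,1])
    Rm=np.array([[np.cos(a),-np.sin(a)],[np.sin(a),np.cos(a)]]);t=wc-Rm@lc
    return a,t,w-(l@Rm.T+t)
a,t,r=fit(loc,c);print('fix',np.degrees(a),t,r.round(1).tolist())
s=W([(178,68),(219,68),(230,210),(185,213)],5,[310,210],66)
a2,t2,r2=fit(np.array([(-10,35),(10,35),(10,-35),(-10,-35)],float),s);print('scr',np.degrees(a2),t2,r2.round(1).tolist())
s=W([(159,47),(210,45),(223,244),(168,245)],5,[310,210],28)
a3,t3,r3=fit(np.array([(-12,50),(12,50),(12,-50),(-12,-50)],float),s);print('scr red',np.degrees(a3),t3,r3.round(1).tolist())
Rm=np.array([[np.cos(a),-np.sin(a)],[np.sin(a),np.cos(a)]])
for n,p in dict(disc=(404,187),sq=(387,271),sq2=(349,371),sq3=(478,337),L=(518,243)).items():
    print(n,((W([p],6,[150,170],80)[0]-t)@Rm).round(1))
print('front',[((W([p],6,[150,170],60)[0]-t)@Rm).round(1) for p in((78,153),(51,346),(120,72),(68,437))])
E
```

```text
fix -95.6620094751607 [523.39550083  65.68864118] [[-0.4, -0.3], [0.5, 0.2], [-0.3, 1.0], [0.2, -0.9]]
scr -87.46752080399348 [ 480.12016612 -219.90394132] [[0.0, -0.0], [-0.8, 0.0], [0.7, -0.9], [0.1, 0.9]]
scr red -87.83550470659287 [ 480.06783473 -219.79858496] [[-0.6, 0.8], [-0.4, -0.8], [0.4, -1.7], [0.7, 1.7]]
disc [-39.5  38.8]
sq [-42.2   4.5]
sq2 [-52.3 -36.6]
sq3 [ -3.2 -17.9]
L [ 8.3 21.1]
front [array([-175.2,   41.6]), array([-175.3,  -37.5]), array([-162.7,   76.5]), array([-163.6,  -73.1])]
```

```bash
cat >> h.py <<'E'
A=np.radians(-95.66);T=np.array([523.4,65.7]);RF=np.array([[np.cos(A),-np.sin(A)],[np.sin(A),np.cos(A)]])
def fx(x,y=0): return RF@np.array([x,y])+T
def go(p,yaw):  # target tcp, tool-y yaw deg; tool down
    s=ctrl.get_state();M=R.from_rotvec(s['eef_rot']);y=np.radians(yaw)
    Y=np.array([np.cos(y),np.sin(y),0]);Z=np.array([0,0,-1.]);X=np.cross(Y,Z)
    t=R.from_matrix(np.array([X,Y,Z]).T)
    print('tcp',s['tcp_pos'].round(1),'t',round(s['clock'],2),'F',np.round(s['contact_force'],1),'w',round(s['gripper_width'],1),'dp',M.inv().apply(np.array(p)-s['tcp_pos']).round(1),'ang',np.degrees((M.inv()*t).as_rotvec()).round(2))
E
python3 -c "
from h import *
go([480,-220,120],92.4)
go([480,-220,36],92.4)"
```

```text
tcp [ 219.6 -504.2  231.3] t 1.7 F [-0.  -0.  -0.1] w 85.7 dp [ 352.2 -156.6  111.3] ang [  -0.      0.   -158.86]
tcp [ 219.6 -504.2  231.3] t 1.7 F [-0.  -0.  -0.1] w 85.7 dp [ 352.2 -156.6  195.3] ang [  -0.      0.   -158.86]
```

Emit:
jog_arm:
  increments:
    - {"dp": [352.2,-156.6,80],"angular": [0,0,-158.9],"claw": 0}
    - {"dp": [352.2,-156.6,80],"angular": [0,0,-158.9],"claw": 0}
    - {"dp": [352.2,-156.6,80],"angular": [0,0,-158.9],"claw": 0}
    - {"dp": [352.2,-156.6,80],"angular": [0,0,-158.9],"claw": 0}
    - {"dp": [352.2,-156.6,80],"angular": [0,0,-158.9],"claw": 0}
    - {"dp": [352.2,-156.6,80],"angular": [0,0,-158.9],"claw": 0}
    - {"dp": [352.2,-156.6,80],"angular": [0,0,-158.9],"claw": 0}
    - {"dp": [352.2,-156.6,80],"angular": [0,0,-158.9],"claw": 0}
    - {"dp": [352.2,-156.6,80],"angular": [0,0,-158.9],"claw": 0}
    - {"dp": [352.2,-156.6,80],"angular": [0,0,-158.9],"claw": 0}
    - {"dp": [352.2,-156.6,80],"angular": [0,0,-158.9],"claw": 0}
    - {"dp": [352.2,-156.6,80],"angular": [0,0,-158.9],"claw": 0}
    - {"dp": [352.2,-156.6,80],"angular": [0,0,-158.9],"claw": 0}
    - {"dp": [352.2,-156.6,80],"angular": [0,0,-158.9],"claw": 0}
    - {"dp": [352.2,-156.6,80],"angular": [0,0,-158.9],"claw": 0}
    - {"dp": [352.2,-156.6,80],"angular": [0,0,-158.9],"claw": 0}
    - {"dp": [352.2,-156.6,80],"angular": [0,0,-158.9],"claw": 0}
    - {"dp": [352.2,-156.6,80],"angular": [0,0,-158.9],"claw": 0}
    - {"dp": [352.2,-156.6,80],"angular": [0,0,-158.9],"claw": 0}
    - {"dp": [352.2,-156.6,80],"angular": [0,0,-158.9],"claw": 0}

```text
clock: 3.7
tcp_pos: [480.0, -220.0, 151.3]
eef_rot: [-0.068, 3.141, -0.0]
contact_force: [0.0, -0.2, -0.0]
gripper_width: 85.7
```

```bash
python3 - <<'E'
from h import *
f=grab('wrist','w1.png')
for p in([490,-170.1,0],[480,-220,66]):pass
# model corners projected
a=np.radians(-87.6);Rs=np.array([[np.cos(a),-np.sin(a)],[np.sin(a),np.cos(a)]])
im=f['frame'].copy()
for x,y in((-10,35),(10,35),(10,-35),(-10,-35)):
    q=proj(f,[*(Rs@[x,y]+[480,-220]),66]);cv2.circle(im,tuple(int(v) for v in q),3,(0,255,0),1)
cv2.imwrite('pics/w1m.png',im)
go([480,-220,36],92.4)
E
```

```text
tcp [ 480.  -220.   151.3] t 3.75 F [0.3 0.3 0.5] w 85.5 dp [ -0.    0.  115.3] ang [ 0.    0.   -0.07]
```

View pics/w1m.png

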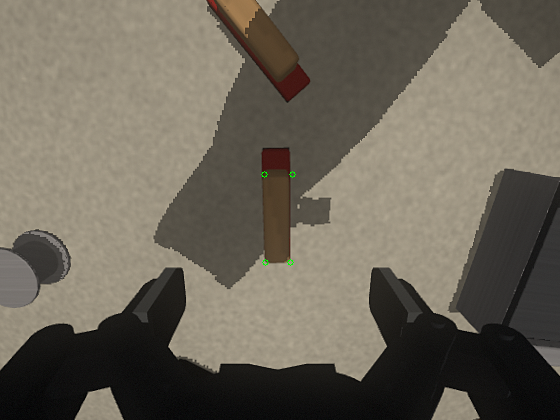

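The wrist view shows the wooden rib at columns 263–291 and rows 170–262. It matches my projected corners to about 1–2 px, so I can descend and grip.

Emit:
jog_arm:
  increments:
    - {"dp": [0,0,40],"angular": [0,0,0],"claw": 0}
    - {"dp": [0,0,80],"angular": [0,0,0],"claw": 0}
    - {"dp": [0,0,105],"angular": [0,0,0],"claw": 0}
    - {"dp": [0,0,115],"angular": [0,0,0],"claw": 0}
    - {"dp": [0,0,115],"angular": [0,0,0],"claw": 0.5}
    - {"dp": [0,0,115],"angular": [0,0,0],"claw": 1}
    - {"dp": [0,0,115],"angular": [0,0,0],"claw": 1}
    - {"dp": [0,0,115],"angular": [0,0,0],"claw": 1}
    - {"dp": [0,0,115],"angular": [0,0,0],"claw": 1}
    - {"dp": [0,0,115],"angular": [0,0,0],"claw": 1}
    - {"dp": [0,0,115],"angular": [0,0,0],"claw": 1}
    - {"dp": [0,0,115],"angular": [0,0,0],"claw": 1}

```text
clock: 4.95
tcp_pos: [480.5, -220.3, 37.4]
eef_rot: [-0.067, 3.139, -0.002]
contact_force: [-1.1, 0.7, 5.8]
gripper_width: 18.8
```

```bash
python3 - <<'E'
from h import *
f=grab('scene','s2.png')
cv2.imwrite('pics/s2c.png',cv2.resize(f['frame'][120:300,120:380],None,fx=3,fy=3))
go([480,-220,130],92.4)
E
```

```text
tcp [ 480.5 -220.3   37.4] t 5.0 F [-0.4  0.7  5. ] w 19.3 dp [  0.4   0.2 -92.6] ang [-0.06  0.1   0.03]
```

View pics/s2c.png

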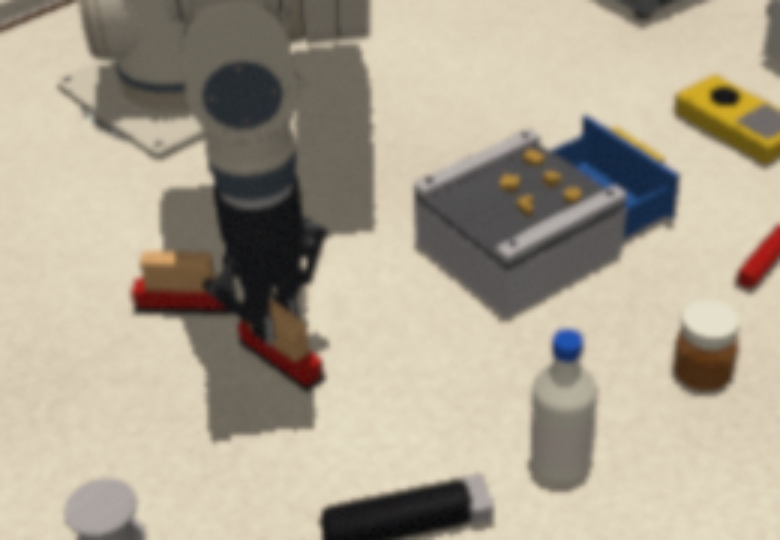

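Emit:
jog_arm:
  increments:
    - {"dp": [0,0,-20],"angular": [0,0,0],"claw": 1}
    - {"dp": [0,0,-60],"angular": [0,0,0],"claw": 1}
    - {"dp": [0,0,-100],"angular": [0,0,0],"claw": 1}
    - {"dp": [0,0,-115],"angular": [0,0,0],"claw": 1}
    - {"dp": [0,0,-115],"angular": [0,0,0],"claw": 1}

```text
clock: 5.5
tcp_pos: [481.1, -220.7, 154.0]
eef_rot: [-0.067, 3.137, -0.005]
contact_force: [-0.7, 0.5, -2.2]
gripper_width: 19.0
```

```bash
python3 - <<'E'
from h import *
go([*fx(62),150],84.34)
E
```

```text
tcp [ 481.1 -220.7  154. ] t 5.5 F [-0.7  0.5 -2.2] w 19.0 dp [-45.7 223.    3.5] ang [-0.16  0.25  8.1 ]
```

Emit:
jog_arm:
  increments:
    - {"dp": [-7,30,0],"angular": [0,0,2],"claw": 1}
    - {"dp": [-15,75,0],"angular": [0,0,4],"claw": 1}
    - {"dp": [-24,120,0],"angular": [0,0,8.1],"claw": 1}
    - {"dp": [-33,165,0],"angular": [0,0,8.1],"claw": 1}
    - {"dp": [-42,205,0],"angular": [0,0,8.1],"claw": 1}
    - {"dp": [-45.7,223,0],"angular": [0,0,8.1],"claw": 1}
    - {"dp": [-45.7,223,0],"angular": [0,0,8.1],"claw": 1}
    - {"dp": [-45.7,223,0],"angular": [0,0,8.1],"claw": 1}

```text
clock: 6.3
tcp_pos: [515.6, 4.9, 150.2]
eef_rot: [-0.153, -3.136, 0.0]
contact_force: [0.2, -0.1, -1.2]
gripper_width: 19.1
```

```bash
python3 - <<'E'
from h import *
go([*fx(62),108.4],84.34)
f=grab('top','t3.png')
cv2.imwrite('pics/t3c.png',cv2.resize(f['frame'][150:300,130:330],None,fx=4,fy=4))
f=grab('wrist','w3.png')
f=grab('scene');cv2.imwrite('pics/s3c.png',cv2.resize(f['frame'][90:270,170:430],None,fx=3,fy=3))
E
```

```text
tcp [515.6   4.9 150.2] t 6.3 F [ 0.2 -0.1 -1.2] w 19.1 dp [-1.8 -0.7 41.8] ang [-0.01 -0.09  0.06]
```

View pics/t3c.png

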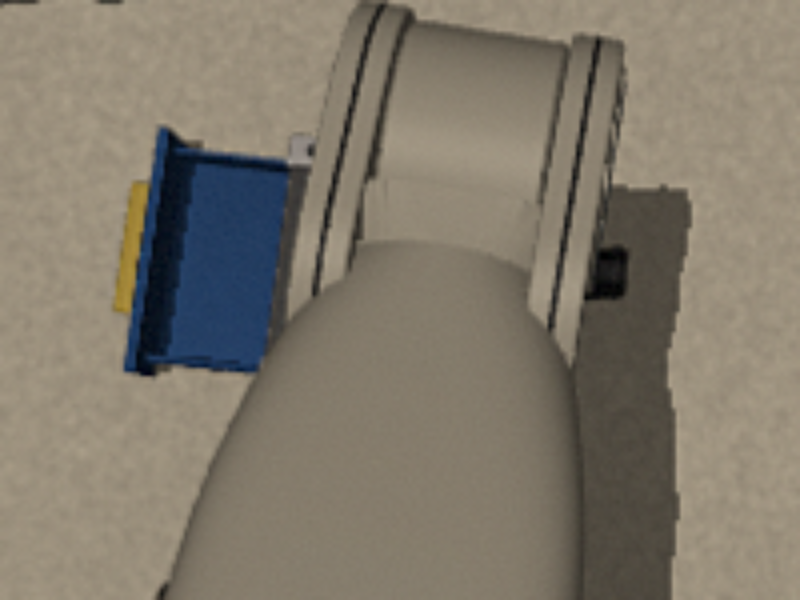

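View pics/w3.png

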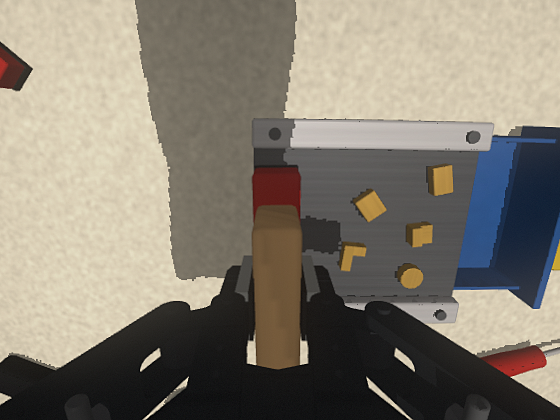

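View pics/s3c.png

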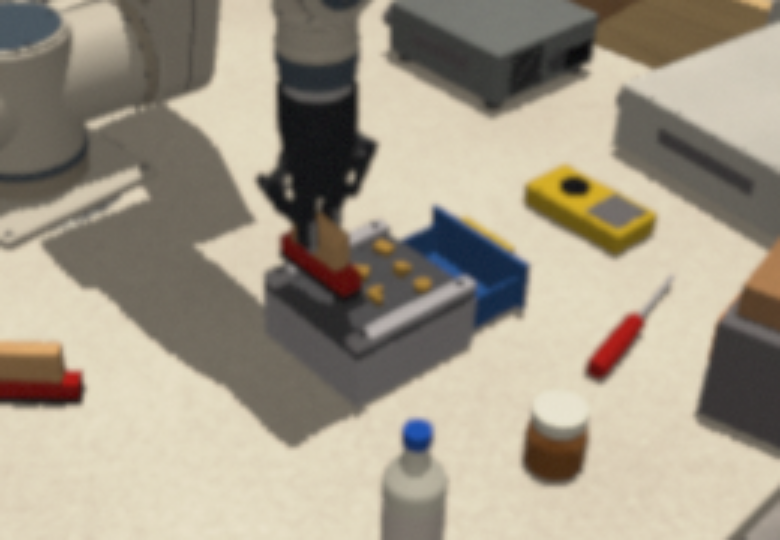

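```bash
python3 - <<'E'
from h import *
f=ctrl.grab_frame('wrist')
F=lambda uv,z:((onz(f,uv,z)[:2]-T)@RF).round(1)
print('red end',F((253,168),141),F((299,165),141))
print('rib end top',F((254,207),179),F((302,207),179))
print('lip +x/-y outer',F((252,119),82),'-x,-y outer',F((494,123),82),'inner',F((492,149),82),'+y inner -x',F((457,299),82))
E
```

```text
red end [ 74.7 -52.5] [ 52.7 -53.9]
rib end top [ 71.8 -43.8] [ 53.9 -43.8]
lip +x/-y outer [ 79.2 -74.9] -x,-y outer [-78.5 -73.4] inner [-80.2 -56.6] +y inner -x [-75.1  57.1]
```

Emit:
jog_arm:
  increments:
    - {"dp": [-3,0,15],"angular": [0,0,0],"claw": 1}
    - {"dp": [-3,0,30],"angular": [0,0,0],"claw": 1}
    - {"dp": [-3,0,38],"angular": [0,0,0],"claw": 1}
    - {"dp": [-3,0,40],"angular": [0,0,0],"claw": 1}
    - {"dp": [-3,0,40],"angular": [0,0,0],"claw": 1}
    - {"dp": [-3,0,40],"angular": [0,0,0],"claw": 1}

```text
clock: 7.1
tcp_pos: [519.5, 4.2, 111.9]
eef_rot: [0.156, 3.137, -0.0]
contact_force: [0.6, -0.1, -1.6]
gripper_width: 18.8
```

```bash
python3 - <<'E'
from h import *
go([*fx(62),108.0],84.34)
grab('wrist','w4.png')
f=grab('scene');cv2.imwrite('pics/s4c.png',cv2.resize(f['frame'][140:240,230:370],None,fx=5,fy=5))
go([*fx(62),108.0],84.34)
E
```

```text
tcp [519.5   4.2 111.9] t 7.1 F [ 0.6 -0.1 -1.6] w 18.8 dp [ 2.2 -0.4  3.9] ang [-0.    0.05 -0.02]
tcp [519.5   4.3 111.9] t 7.2 F [ 0.2  0.4 -1.3] w 19.2 dp [ 2.2 -0.6  3.9] ang [-0.    0.06 -0.01]
```

View pics/s4c.png

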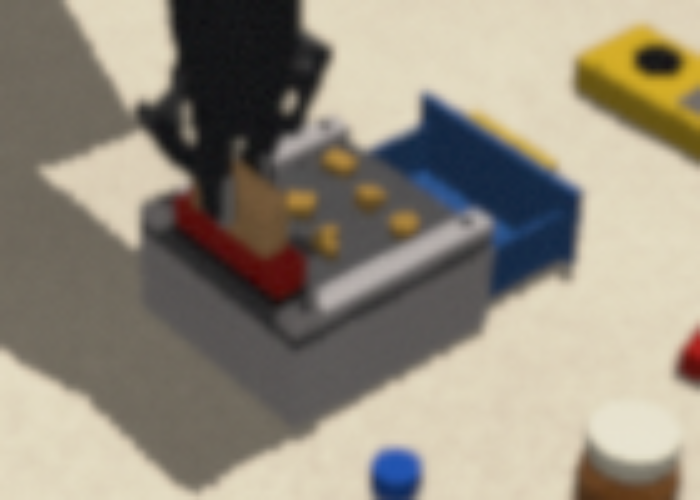

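View pics/w4.png

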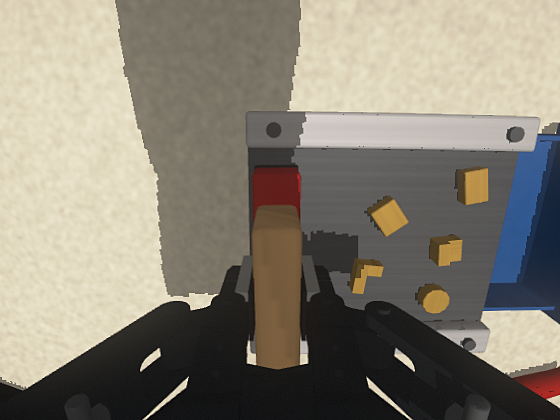

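```bash
python3 - <<'E'
from h import *
f=ctrl.grab_frame('wrist')
F=lambda uv,z:((onz(f,uv,z)[:2]-T)@RF).round(1)
print('red end',F((253,167),102.5),F((299,168),102.5))
print('rib end top',F((254,207),140.5),F((302,207),140.5))
print('lip outer',F((248,111),82),F((540,119),82),'inner',F((300,148),82),F((300,148),70),F((536,151),82),'+y inner -x',F((489,320),82))
go([*fx(62),108.0],84.34)
E
```

```text
red end [ 73.8 -49.6] [ 51.9 -49.1]
rib end top [ 70.9 -40.5] [ 53.1 -40.5]
lip outer [ 77.3 -75.5] [-78.6 -73. ] inner [ 50.1 -56.6] [ 49.3 -55.5] [-80.1 -56. ] +y inner -x [-74.8  52. ]
tcp [519.4   4.4 111.8] t 7.25 F [-0.1  0.4 -1.6] w 19.2 dp [ 2.1 -0.6  3.8] ang [-0.    0.05 -0.  ]
```

Emit:
jog_arm:
  increments:
    - {"dp": [0,0,2],"angular": [0,0,0],"claw": 1}
    - {"dp": [0,0,3],"angular": [0,0,0],"claw": 1}
    - {"dp": [0,0,3.5],"angular": [0,0,0],"claw": 1}
    - {"dp": [0,0,3.5],"angular": [0,0,0],"claw": 1}

```text
clock: 7.65
tcp_pos: [519.1, 4.5, 107.7]
eef_rot: [-0.155, -3.138, -0.0]
contact_force: [0.2, -0.6, -1.6]
gripper_width: 18.9
```

Emit:
jog_arm:
  increments:
    - {"dp": [0,4,0],"angular": [0,0,0],"claw": 1}
    - {"dp": [0,12,0],"angular": [0,0,0],"claw": 1}
    - {"dp": [0,20,0],"angular": [0,0,0],"claw": 1}
    - {"dp": [0,28,0],"angular": [0,0,0],"claw": 1}
    - {"dp": [0,36,0],"angular": [0,0,0],"claw": 1}
    - {"dp": [0,44,0],"angular": [0,0,0],"claw": 1}
    - {"dp": [0,52,0],"angular": [0,0,0],"claw": 1}
    - {"dp": [0,60,0],"angular": [0,0,0],"claw": 1}
    - {"dp": [0,66,0],"angular": [0,0,0],"claw": 1}
    - {"dp": [0,70,0],"angular": [0,0,0],"claw": 1}
    - {"dp": [0,70,0],"angular": [0,0,0],"claw": 1}

```text
clock: 8.75
tcp_pos: [526.1, 74.6, 107.7]
eef_rot: [-0.154, -3.138, -0.0]
contact_force: [0.4, 1.6, -2.0]
gripper_width: 18.9
```

```bash
python3 - <<'E'
from h import *
grab('wrist','w5.png')
f=grab('scene');cv2.imwrite('pics/s5c.png',cv2.resize(f['frame'][140:240,230:370],None,fx=5,fy=5))
go([*fx(-92),108.0],84.34)
E
```

```text
tcp [526.1  74.1 107.8] t 8.85 F [ 0.1 -0.5 -1.5] w 19.1 dp [ 1.8 83.4 -0.2] ang [-0.   -0.    0.01]
```

View pics/s5c.png

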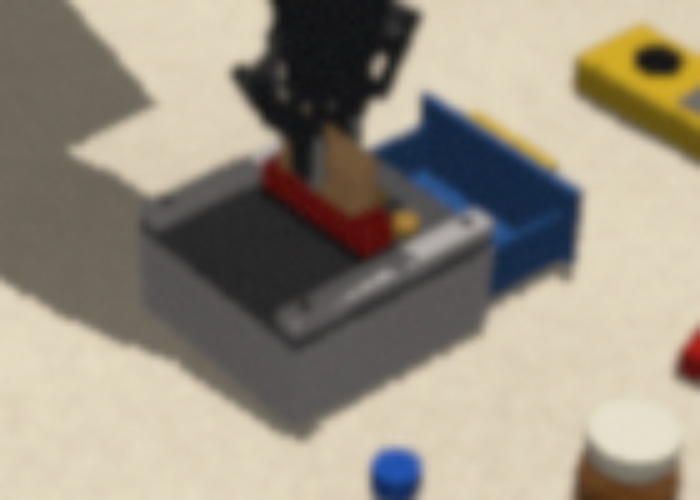

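View pics/w5.png

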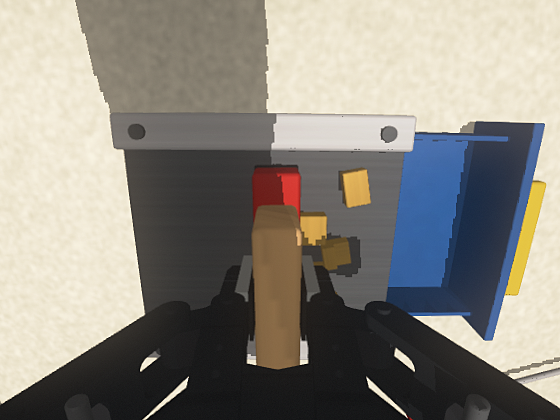

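Emit:
jog_arm:
  increments:
    - {"dp": [0,6,0],"angular": [0,0,0],"claw": 1}
    - {"dp": [0,13,0],"angular": [0,0,0],"claw": 1}
    - {"dp": [0,20,0],"angular": [0,0,0],"claw": 1}
    - {"dp": [0,27,0],"angular": [0,0,0],"claw": 1}
    - {"dp": [0,34,0],"angular": [0,0,0],"claw": 1}
    - {"dp": [0,41,0],"angular": [0,0,0],"claw": 1}
    - {"dp": [0,48,0],"angular": [0,0,0],"claw": 1}
    - {"dp": [0,55,0],"angular": [0,0,0],"claw": 1}
    - {"dp": [0,62,0],"angular": [0,0,0],"claw": 1}
    - {"dp": [0,69,0],"angular": [0,0,0],"claw": 1}
    - {"dp": [0,76,0],"angular": [0,0,0],"claw": 1}
    - {"dp": [0,82,0],"angular": [0,0,0],"claw": 1}
    - {"dp": [0,84,0],"angular": [0,0,0],"claw": 1}
    - {"dp": [0,84,0],"angular": [0,0,0],"claw": 1}
    - {"dp": [0,84,0],"angular": [0,0,0],"claw": 1}

```text
clock: 10.35
tcp_pos: [534.3, 157.6, 107.7]
eef_rot: [-0.155, -3.138, 0.0]
contact_force: [-0.2, 0.0, -1.3]
gripper_width: 18.8
```

```bash
python3 - <<'E'
from h import *
grab('wrist','w6.png')
f=grab('scene');cv2.imwrite('pics/s6c.png',cv2.resize(f['frame'][130:240,230:370],None,fx=5,fy=5))
go([*fx(-92),160.0],84.34)
E
```

```text
tcp [534.4 157.4 107.8] t 10.45 F [-1.1 -0.6 -1.3] w 18.6 dp [  1.9  -0.4 -52.2] ang [-0.    0.   -0.02]
```

View pics/s6c.png

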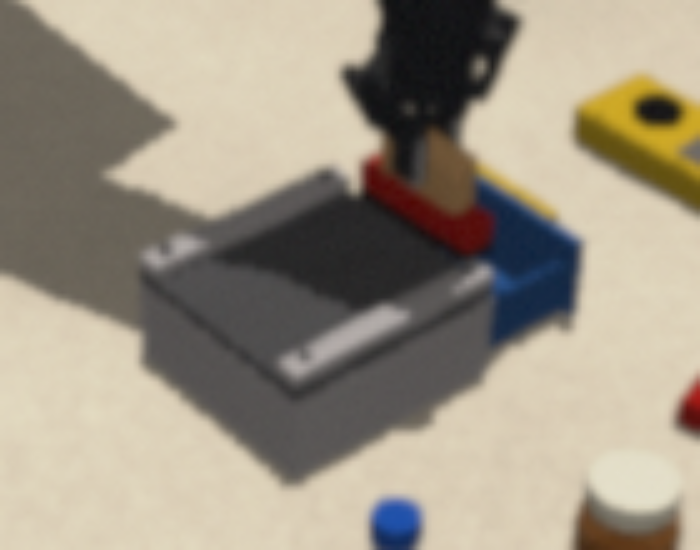

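View pics/w6.png

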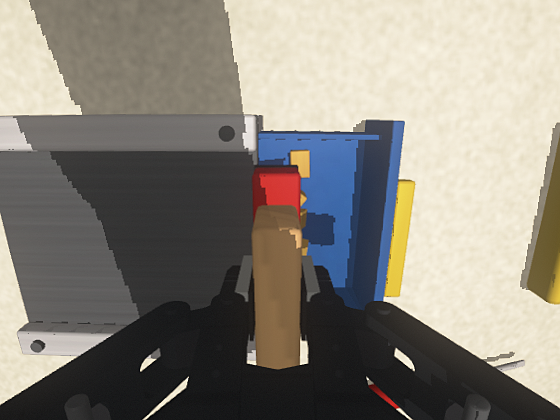

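Emit:
jog_arm:
  increments:
    - {"dp": [0,0,-20],"angular": [0,0,0],"claw": 1}
    - {"dp": [0,-10,-50],"angular": [0,0,0],"claw": 1}
    - {"dp": [0,-50,-50],"angular": [0,0,0],"claw": 1}
    - {"dp": [0,-100,-50],"angular": [0,0,0],"claw": 1}
    - {"dp": [0,-150,-50],"angular": [0,0,0],"claw": 1}
    - {"dp": [0,-200,-50],"angular": [0,0,0],"claw": 1}
    - {"dp": [0,-250,-50],"angular": [0,0,0],"claw": 1}
    - {"dp": [0,-280,-50],"angular": [0,0,0],"claw": 1}
    - {"dp": [0,-290,-50],"angular": [0,0,0],"claw": 1}
    - {"dp": [0,-290,-50],"angular": [0,0,0],"claw": 1}

```text
clock: 11.45
tcp_pos: [505.5, -132.2, 157.7]
eef_rot: [-0.159, -3.137, -0.0]
contact_force: [0.9, 0.0, -0.3]
gripper_width: 19.4
```

```bash
python3 - <<'E'
from h import *
f=grab('top','t7.png')
cv2.imwrite('pics/t7c.png',cv2.resize(f['frame'][170:270,150:290],None,fx=5,fy=5,interpolation=cv2.INTER_CUBIC))
f=grab('scene');cv2.imwrite('pics/s7c.png',cv2.resize(f['frame'][110:250,190:380],None,fx=4,fy=4))
go([506,-130,38],84.34)
E
```

```text
tcp [ 505.7 -130.2  157.7] t 11.55 F [-0.4 -0.1 -0.9] w 19.2 dp [ -0.3   0.2 119.7] ang [ 0.03 -0.01 -0.01]
```

View pics/t7c.png

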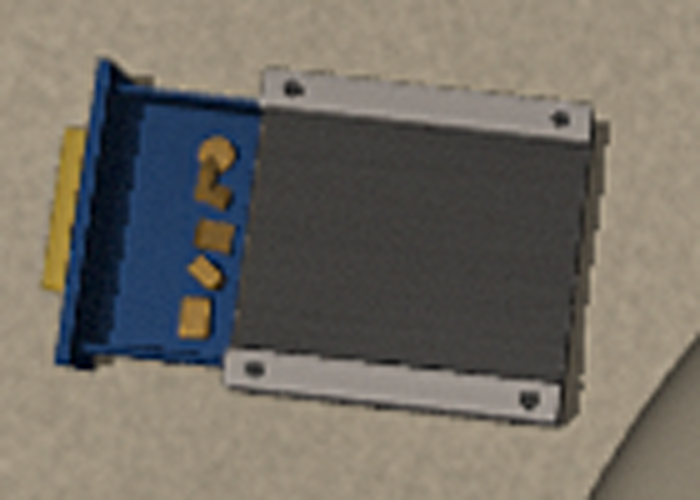

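View pics/s7c.png

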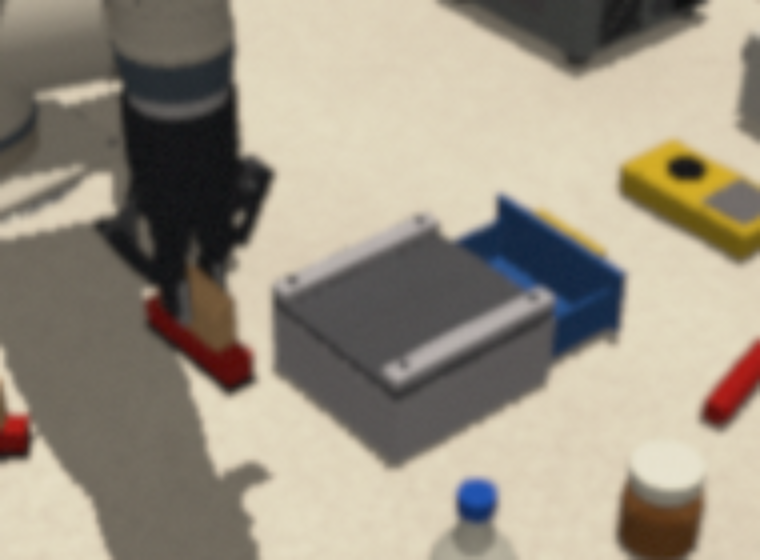

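The enlarged top view shows all five chips in the open tray (crop columns 180–235, rows 140–335) and an empty deck. Next I set the scraper down.

Emit:
jog_arm:
  increments:
    - {"dp": [0,0,40],"angular": [0,0,0],"claw": 1}
    - {"dp": [0,0,80],"angular": [0,0,0],"claw": 1}
    - {"dp": [0,0,105],"angular": [0,0,0],"claw": 1}
    - {"dp": [0,0,113],"angular": [0,0,0],"claw": 1}
    - {"dp": [0,0,117],"angular": [0,0,0],"claw": 1}
    - {"dp": [0,0,118],"angular": [0,0,0],"claw": 1}
    - {"dp": [0,0,118],"angular": [0,0,0],"claw": 1}

```text
clock: 12.25
tcp_pos: [506.5, -130.9, 40.9]
eef_rot: [0.154, 3.136, -0.001]
contact_force: [-0.4, -0.2, -1.1]
gripper_width: 19.3
```

Emit:
jog_arm:
  increments:
    - {"dp": [0,0,1.5],"angular": [0,0,0],"claw": 1}
    - {"dp": [0,0,3],"angular": [0,0,0],"claw": 1}
    - {"dp": [0,0,3.5],"angular": [0,0,0],"claw": 1}
    - {"dp": [0,0,3.5],"angular": [0,0,0],"claw": 1}

```text
clock: 12.65
tcp_pos: [506.2, -131.2, 37.4]
eef_rot: [0.155, 3.136, -0.001]
contact_force: [-1.6, 0.6, 7.6]
gripper_width: 18.9
```

Emit:
jog_arm:
  increments:
    - {"dp": [0,0,0],"angular": [0,0,0],"claw": 0.8}
    - {"dp": [0,0,0],"angular": [0,0,0],"claw": 0.6}
    - {"dp": [0,0,0],"angular": [0,0,0],"claw": 0.3}
    - {"dp": [0,0,0],"angular": [0,0,0],"claw": 0.2}
    - {"dp": [0,0,0],"angular": [0,0,0],"claw": 0.2}
    - {"dp": [0,0,-20],"angular": [0,0,0],"claw": 0.2}
    - {"dp": [0,0,-60],"angular": [0,0,0],"claw": 0.2}
    - {"dp": [0,0,-105],"angular": [0,0,0],"claw": 0.2}
    - {"dp": [0,0,-140],"angular": [0,0,0],"claw": 0.5}
    - {"dp": [0,0,-140],"angular": [0,0,0],"claw": 1}

```text
clock: 13.65
tcp_pos: [507.7, -131.7, 181.0]
eef_rot: [0.155, 3.13, -0.004]
contact_force: [0.5, -0.1, -1.1]
gripper_width: 40.4
```

```bash
python3 - <<'E'
from h import *
grab('wrist','w8.png')
f=grab('scene');cv2.imwrite('pics/s8c.png',cv2.resize(f['frame'][110:250,190:380],None,fx=4,fy=4))
print(fx(-200),fx(-175))
go([*fx(-215),178],84.34)
go([*fx(-215),178],-5.66)
E
```

```text
[543.12500915 264.72493315] [540.65938301 239.8468165 ]
tcp [ 506.  -131.   176.6] t 13.75 F [-0.2  0.7  0.3] w 25.3 dp [  2.1 412.5  -1.6] ang [-0.03  0.08 -0.  ]
tcp [ 506.  -131.   176.6] t 13.75 F [-0.2  0.7  0.3] w 25.3 dp [  2.1 412.5  -1.6] ang [4.e-02 9.e-02 9.e+01]
```

View pics/s8c.png

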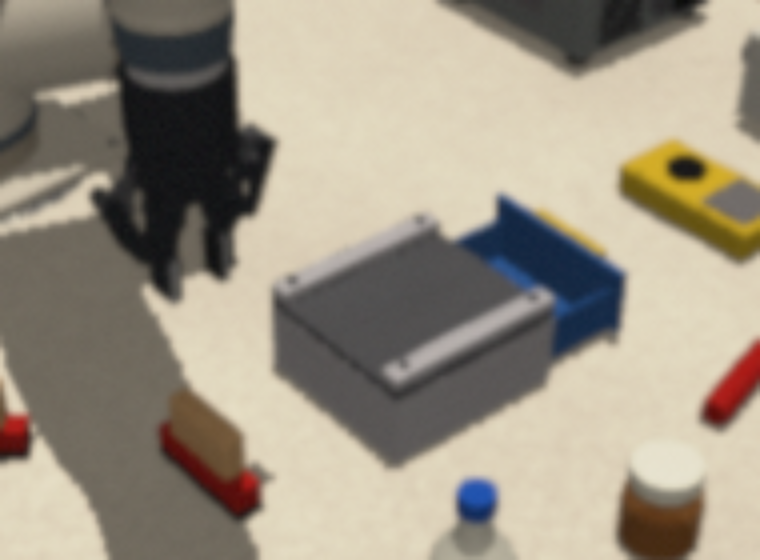

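View pics/w8.png

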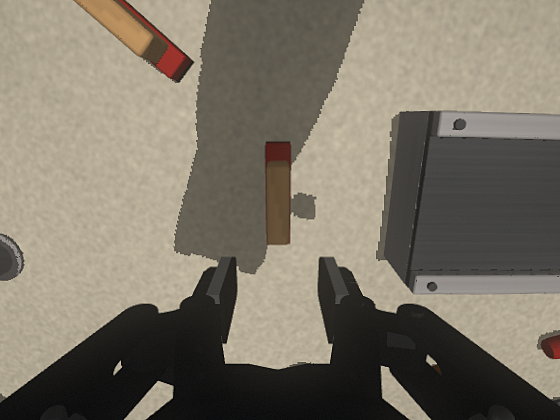

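Emit:
jog_arm:
  increments:
    - {"dp": [2,50,0],"angular": [0,0,8],"claw": 1}
    - {"dp": [2,90,0],"angular": [0,0,16],"claw": 1}
    - {"dp": [2,130,0],"angular": [0,0,24],"claw": 1}
    - {"dp": [2,170,0],"angular": [0,0,32],"claw": 1}
    - {"dp": [2,210,0],"angular": [0,0,40],"claw": 1}
    - {"dp": [2,250,0],"angular": [0,0,48],"claw": 1}
    - {"dp": [2,290,0],"angular": [0,0,56],"claw": 1}
    - {"dp": [2,330,0],"angular": [0,0,64],"claw": 1}
    - {"dp": [2,370,0],"angular": [0,0,72],"claw": 1}
    - {"dp": [2,400,0],"angular": [0,0,80],"claw": 1}
    - {"dp": [2,412,0],"angular": [0,0,88],"claw": 1}
    - {"dp": [2,412,0],"angular": [0,0,90],"claw": 1}
    - {"dp": [2,412,0],"angular": [0,0,90],"claw": 1}
    - {"dp": [2,412,0],"angular": [0,0,90],"claw": 1}

```text
clock: 15.15
tcp_pos: [544.0, 279.0, 174.9]
eef_rot: [-2.326, -2.11, 0.003]
contact_force: [0.4, -0.7, 0.5]
gripper_width: -0.1
```

```bash
python3 - <<'E'
from h import *
go([*fx(-215),48],-5.66)
grab('wrist','w9.png')
f=grab('top');cv2.imwrite('pics/t9.png',f['frame'])
E
```

```text
tcp [544.  279.  174.9] t 15.15 F [ 0.4 -0.7  0.5] w -0.1 dp [  0.8   0.8 126.9] ang [-0.11  0.06  0.08]
```

View pics/w9.png

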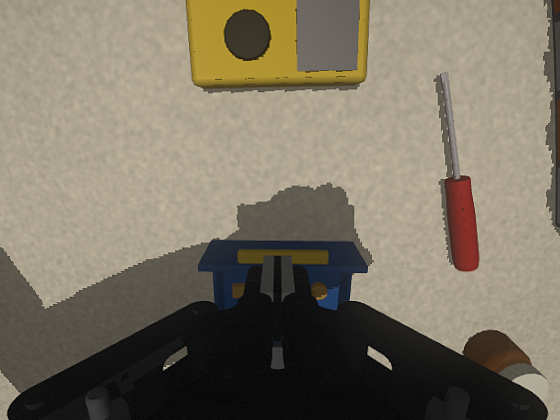

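```bash
python3 - <<'E'
from h import *
f=grab('wrist')
print(f['origin'])
print('strip edge',[((onz(f,p,64)[:2]-T)@RF).round(1) for p in((238,250),(328,250))])
for x in(-204,-215):print(proj(f,[*fx(x),50]))
E
```

```text
[551.11054664 351.68285889 317.1363099 ]
strip edge [array([-176.8,  -34.9]), array([-176.9,   43. ])]
[278.29520726 215.27728694]
[278.31199316 203.23364773]
```

Emit:
jog_arm:
  increments:
    - {"dp": [0,0,40],"angular": [0,0,0],"claw": 1}
    - {"dp": [0,0,80],"angular": [0,0,0],"claw": 1}
    - {"dp": [0,0,115],"angular": [0,0,0],"claw": 1}
    - {"dp": [0,0,126],"angular": [0,0,0],"claw": 1}
    - {"dp": [-10,0,126],"angular": [0,0,0],"claw": 1}
    - {"dp": [-18,0,126],"angular": [0,0,0],"claw": 1}
    - {"dp": [-18,0,126],"angular": [0,0,0],"claw": 1}

```text
clock: 16.0
tcp_pos: [543.6, 260.4, 52.3]
eef_rot: [2.329, 2.107, 0.004]
contact_force: [0.4, 0.7, -0.1]
gripper_width: 0.4
```

```bash
python3 - <<'E'
from h import *
go([*fx(-111),48],-5.66)
f=grab('top');cv2.imwrite('pics/t10.png',cv2.resize(f['frame'][170:270,120:280],None,fx=5,fy=5,interpolation=cv2.INTER_CUBIC))
f=grab('scene');cv2.imwrite('pics/s10c.png',cv2.resize(f['frame'][110:250,190:380],None,fx=4,fy=4))
E
```

```text
tcp [543.6 260.4  52.3] t 16.0 F [ 0.4  0.7 -0.1] w 0.4 dp [-84.7  -0.8   4.2] ang [ 0.15 -0.05 -0.07]
```

View pics/s10c.png

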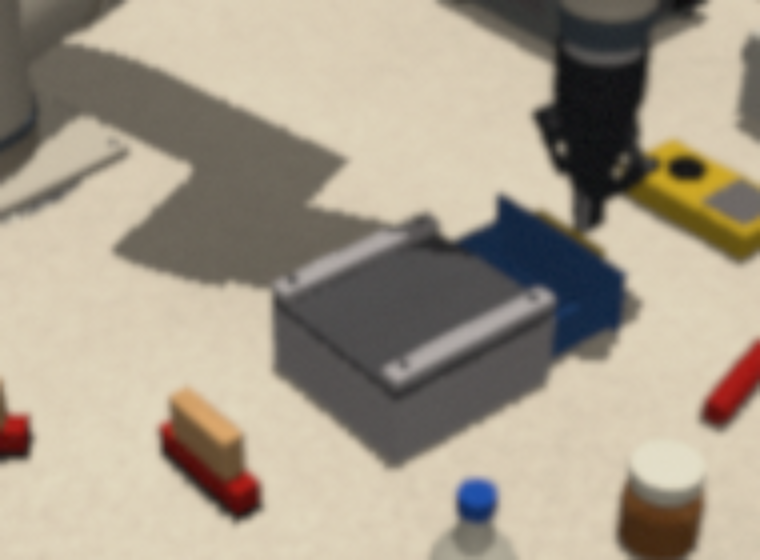

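Emit:
jog_arm:
  increments:
    - {"dp": [0,0,4],"angular": [0,0,0],"claw": 1}
    - {"dp": [-4,0,5],"angular": [0,0,0],"claw": 1}
    - {"dp": [-8,0,5],"angular": [0,0,0],"claw": 1}
    - {"dp": [-12,0,5],"angular": [0,0,0],"claw": 1}
    - {"dp": [-16,0,5],"angular": [0,0,0],"claw": 1}
    - {"dp": [-20,0,5],"angular": [0,0,0],"claw": 1}
    - {"dp": [-25,0,5],"angular": [0,0,0],"claw": 1}
    - {"dp": [-30,0,5],"angular": [0,0,0],"claw": 1}
    - {"dp": [-35,0,5],"angular": [0,0,0],"claw": 1}
    - {"dp": [-40,0,5],"angular": [0,0,0],"claw": 1}
    - {"dp": [-45,0,5],"angular": [0,0,0],"claw": 1}
    - {"dp": [-50,0,5],"angular": [0,0,0],"claw": 1}
    - {"dp": [-55,0,5],"angular": [0,0,0],"claw": 1}
    - {"dp": [-60,0,5],"angular": [0,0,0],"claw": 1}
    - {"dp": [-64,0,5],"angular": [0,0,0],"claw": 1}
    - {"dp": [-68,0,5],"angular": [0,0,0],"claw": 1}
    - {"dp": [-70,0,5],"angular": [0,0,0],"claw": 1}

```text
clock: 17.8
tcp_pos: [535.7, 191.3, 45.3]
eef_rot: [2.329, 2.109, 0.0]
contact_force: [-0.6, 2.2, 0.3]
gripper_width: 0.3
```

```bash
python3 - <<'E'
from h import *
go([*fx(-111),48],-5.66)
f=grab('scene');cv2.imwrite('pics/s11c.png',cv2.resize(f['frame'][110:250,190:380],None,fx=4,fy=4))
f=grab('wrist','w11.png')
E
```

```text
tcp [535.7 191.3  45.3] t 17.8 F [-0.6  2.2  0.3] w 0.3 dp [-15.2   0.1  -2.7] ang [ 0.01  0.   -0.02]
```

View pics/s11c.png

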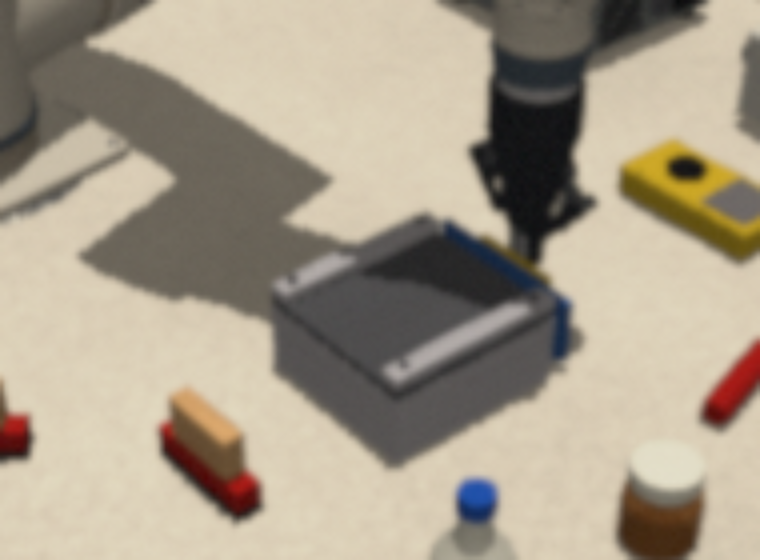

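View pics/w11.png

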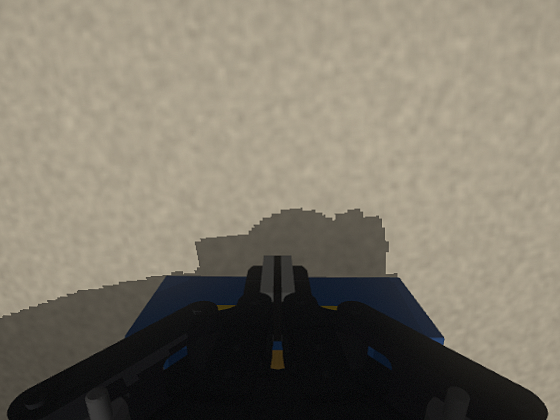

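Emit:
jog_arm:
  increments:
    - {"dp": [-4,0,0],"angular": [0,0,0],"claw": 1}
    - {"dp": [-8,0,0],"angular": [0,0,0],"claw": 1}
    - {"dp": [-11,0,0],"angular": [0,0,0],"claw": 1}
    - {"dp": [-13,0,0],"angular": [0,0,0],"claw": 1}
    - {"dp": [-13,0,0],"angular": [0,0,0],"claw": 1}

```text
clock: 18.4
tcp_pos: [534.4, 178.3, 45.3]
eef_rot: [2.329, 2.108, -0.0]
contact_force: [-0.0, 0.7, 0.1]
gripper_width: 0.0
```

Emit:
jog_arm:
  increments:
    - {"dp": [-1,0,0],"angular": [0,0,0],"claw": 1}
    - {"dp": [-2,0,0],"angular": [0,0,0],"claw": 1}
    - {"dp": [-3,0,0],"angular": [0,0,0],"claw": 1}
    - {"dp": [-3,0,0],"angular": [0,0,0],"claw": 1}

```text
clock: 18.8
tcp_pos: [534.2, 177.0, 45.3]
eef_rot: [-2.326, -2.109, -0.003]
contact_force: [1.0, 7.6, 0.1]
gripper_width: 0.0
```

Emit:
jog_arm:
  increments:
    - {"dp": [-1,0,0],"angular": [0,0,0],"claw": 1}
    - {"dp": [-2,0,0],"angular": [0,0,0],"claw": 1}
    - {"dp": [-2,0,0],"angular": [0,0,0],"claw": 1}

```text
clock: 19.1
tcp_pos: [534.2, 176.9, 45.4]
eef_rot: [-2.323, -2.109, -0.008]
contact_force: [0.7, 18.1, -2.6]
gripper_width: -0.1
```

Force rose to 18 N with no further motion, so the drawer is on its stop. I'll back away, lift and check.

Emit:
jog_arm:
  increments:
    - {"dp": [10,0,0],"angular": [0,0,0],"claw": 1}
    - {"dp": [40,0,0],"angular": [0,0,0],"claw": 1}
    - {"dp": [60,0,0],"angular": [0,0,0],"claw": 1}
    - {"dp": [60,0,-40],"angular": [0,0,0],"claw": 1}
    - {"dp": [60,0,-85],"angular": [0,0,0],"claw": 1}
    - {"dp": [60,0,-130],"angular": [0,0,0],"claw": 1}
    - {"dp": [60,0,-150],"angular": [0,0,0],"claw": 1}
    - {"dp": [60,0,-150],"angular": [0,0,0],"claw": 1}

```text
clock: 19.9
tcp_pos: [541.1, 233.8, 198.8]
eef_rot: [2.326, 2.107, 0.007]
contact_force: [0.5, 0.1, -0.6]
gripper_width: -0.2
```

```bash
python3 - <<'E'
from h import *
f=grab('top','t12.png');cv2.imwrite('pics/t12c.png',cv2.resize(f['frame'][160:280,120:280],None,fx=5,fy=5,interpolation=cv2.INTER_CUBIC))
w=grab('wrist','w12.png')
f2=grab('scene','s12.png');cv2.imwrite('pics/s12c.png',cv2.resize(f2['frame'][110:260,190:380],None,fx=4,fy=4))
for c,ff in(('top',f),('wrist',w),('scene',f2)):
  for d in ctrl.place_of('drawer_front',c)[:2]: print(c,d['score'],((onz(ff,d['uv'],60)[:2]-T)@RF).round(1))
go([*fx(-111),48],-5.66)
E
```

```text
top 0.78 [-99.7   1.3]
scene 0.42 [-99.1   8.7]
tcp [539.3 233.3 193.9] t 20.2 F [-0.2 -0.3  0. ] w -0.2 dp [-57.2   1.  145.9] ang [-0.13  0.06 -0.01]
```

View pics/t12c.png

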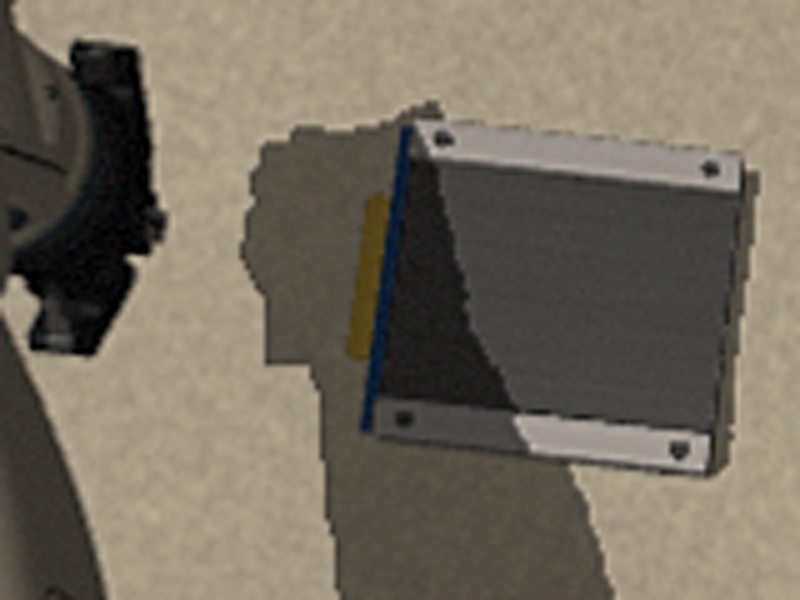

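View pics/s12c.png

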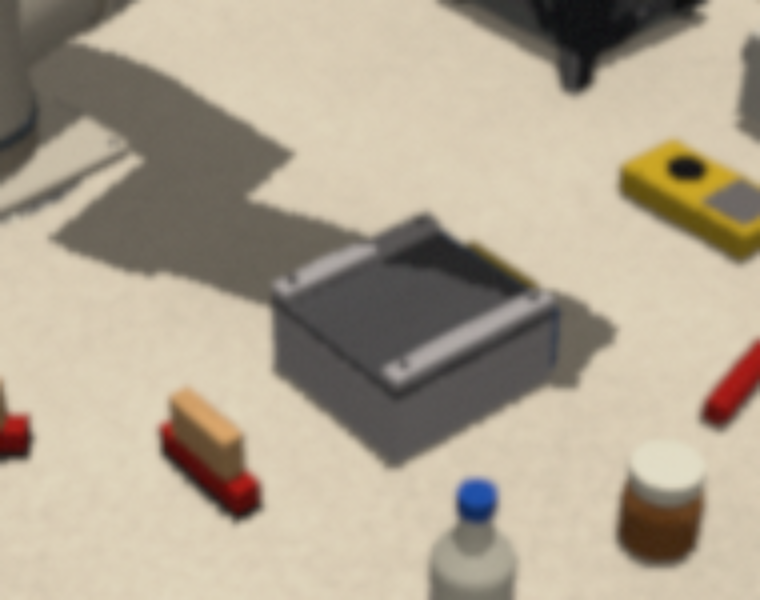

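View pics/w12.png

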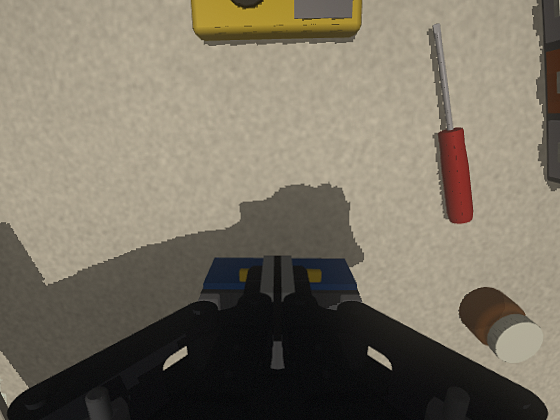

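The drawer is shut: its front is at fixture x = -99.7 mm, against -100 nominal. The scraper is standing, the deck is empty, and the bystanders are where they were.

```bash
python3 -c "
from workcell import ctrl
print(ctrl.job_done())"
```

```text
the job is handed in; nothing more can be done
None
```

The job is done and handed in at about 20 s of the 58 s allowed. No verdict is reported.

**What I did:** I took the scraper farthest from the base by its rib. I wiped all five chips off the deck into the scrap drawer while it was about 75 mm out. I then stood the scraper on the bench near (506, -131) mm and pushed the drawer shut with the closed fingertips on the yellow strip.

**Last checks:**
- **Chips:** all five showed in the open drawer before I shut it, and the deck was empty. They cannot be seen now that the drawer is shut.
- **Drawer:** it stopped firmly at 18 N. The top camera put its front at fixture x = -99.7 mm and the scene camera at -99.1 mm, against -100 mm when shut. The scene camera's sideways value was 7 mm off the top camera's, at a low score. The wrist camera did not find the strip because the fingers were in front of it.
- **Scraper:** it stands upright on the bench.
- **Bystanders:** I saw none moved in the last pictures, judged by eye and not measured.
- **Arm:** it was clear of everything at hand-in.

**Disagreement:** the measured tool position differed from the commanded one by up to about 5 mm after some moves. I corrected for this from the readings and pictures.

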